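Roll-test three feed rollers on a plate and reject the one that rocks

ROBOT

A 7-joint arm with a two-finger parallel gripper is mounted at the origin on the work surface; the furniture and walls round the work are solid. World frame = base frame: x ahead of the robot, y to its left, z up, the work surface at z = 0. Lengths are in m, angles in degrees, forces in N, time in s.
With the tool pointing down it reaches from about 0.4 to 0.925 m from the base axis. Payload 4.1 kg.
Tool frame: the origin (TCP) lies midway between the tips of the shut fingers; the grasp point (between the pads) lies 19 mm behind it; z points along the fingers, y is the line along which they close (so a half turn about z gives the same grasp; the last joint's range is limited). The gripper opens to 85 mm and grips with 20 to 120 N. Pads are 22 mm wide; open, the fingers measure 114 mm over their backs; the gripper's body (76 mm by 85 mm) begins 54 mm behind the grasp point. The pads swing forward as they close: fully open they stand 13 mm farther back than shut.
Start: joints at [-77.464, 22.827, 2.584, 88.041, -1.071, 69.15, -2.905], TCP at [0.203, 0.617, 0.231] pointing down, gripper open.
Joint ranges: [-161.44, 161.44], [-28.35, 127.94], [-78.24, 83.42], [0, 140.83], [-78.03, 258.03], [13.02, 114.36], [-168.23, 168.23]. Speed limits (degrees/s): [147.25, 147.25, 180, 180, 180, 180, 180].

INTERFACE

Orientations are given as [roll, pitch, yaw] about the fixed x, y, z axes, in that order (R = Rz(yaw) Ry(pitch) Rx(roll)).
In Python, from plant import readout, snapshot, arm gives the robot as it stands.
- The arm moves only by the tool play_rows, never from a script. Its argument "plan" is a list of rows, each a list of 3 entries, a list of its own where there are three numbers: the shift along the tool's x, y, z in cm, then the turn, a rotation vector about the tool's x, y, z in degrees, then the finger opening in cm, from 0 to 8.54. A call has 1 to 12 rows; each row shifts and turns the commanded pose from where the row before left it, along the tool's axes as they then stand; what a row does not reach is not made up. A row lasts 1/8 s, in which the tool goes at most 62.5 mm and 10.7 degrees, less where a joint would pass 70% of its speed; a pose out of reach is approached as far as the arm can. A call with a gripper value outside its range is refused whole. The fingers move at their own pace and stop on an object; "force" is the grip in N (left out, the last holds). Time passes only in rows, so rows that do not move let the fingers close. It gives the time, the measured TCP pose, the force, the opening and the grip force at its end, in the units of the state.
- readout.state(): the state, without advancing time (a new reading comes with each control period).
- snapshot(name): name is "scene" or "top" or "wrist"; returns a dict with "color" (384x512x3 uint8, red, green, blue), "depth" (384x512 float32, m along the optical axis (not along the pixel's ray), 0 where there is no reading), "camera_matrix" (3x3 intrinsics, pixels), "world_from_camera" (4x4, takes a point from camera to world coordinates). Camera axes: x right, y down, z forward; pixel columns grow to the right and rows downward; lengths in m; the calibration is good to about 2 mm. A picture is of the moment at which its call begins.
- arm.hand_in(): hands the job in; it is judged then, once.
The state is a dict: "time": time; "q": joint angles; "qd": joint speeds; "tau": joint torques, N m; "tool_pos": TCP position; "eef_rot": TCP orientation; "wrist_force": force on the tool from outside, world axes, zero at the start; "moment": the same for the moment, N m; "grip_width": finger opening in m; "finger_force": force on a finger pad.
Only numpy, scipy, OpenCV 4.12 (cv2) and the standard library are available. Lean on these libraries where they do the work, as an engineer would, in place of code of your own. Each camera call takes 0.05 s, during which the arm holds its last target. There are 200 camera calls.

TASK

Three look-alike feed rollers wait on the flat test plate: roll each one along the plate, pushing it, not lifting it, past the first scribed line, and watch how it runs. Leave the two that run true in the bay at the end, wholly past the second line and before the stop bar, without ever lifting them or letting them off the plate. Put the out-of-balance one, which rocks and swings back to its heavy side, in the blue tray, once it too has been rolled past the first line, and leave the jars and the calculator where they are.

Things in the scene. Friction and masses are not known exactly. Their poses are not given: they have to be found in the camera images.
- plate: flat grey metal roll-test plate, fixed, level, 120 (x) x 340 (y) x 20 high; origin under its centre, top face 20 above it. Rollers wait across it at y about -148, -82 and -16 in any order (up to 6 mm and 0.08 rad off), 30 to 46 mm clear between neighbours; they travel along +y, to the robot's left, up to the stop bar. A monitor screen 440 high stands at world x = 330 from y = -150 leftwards
- line_1 (a point): middle of the first dark scribed line across the plate, on its top face, at plate y = 0; axes as the plate's
- line_2 (a point): middle of the second scribed line, at plate y = +85; the bay lies between it and the stop bar; axes as the plate's
- stop (a point): foot of the inner face of the dark stop bar (120 x 10 x 12 high) at the plate's far end, at plate y = +160; wall at world x = 650 behind the plate
- roller_a: feed roller, solid cylinder, diameter 28, length 90, 200 to 310 g, black sleeve with a steel band near each end, smooth (friction about 0.3), lying across the plate. Origin at its centre, x along its axis; y and z turn with it. One turn is 88 mm of travel. The three look alike; one of the three is out of balance, which only rolling shows
- roller_b: feed roller like roller_a (any one may be the bad one). A true roller, pushed slowly (about 50 mm/s) and left, rolls on by 0 to 30 mm at most, stays there and never comes back
- roller_c: feed roller like roller_a (any one may be the bad one). The bad one starts heavy side down; pushed slowly it holds back for half a turn, runs ahead of the finger, rocks to and fro by 20 to 40 mm for 1 to 2 s and settles heavy side down again, about a whole turn (80 to 100 mm) from where it lay; pushed less than half a turn it leans on the finger and rolls back
- reject_tray: low open blue plastic tray, fixed on the worktop between plate and robot, 86 (x) x 126 (y) x 24 high, walls and floor 2 thick; origin under its centre; its long side (y) lies roughly along world y
- jar_a: white-lidded sample jar, diameter 54, height 62, loose, origin under its centre; to be left alone
- jar_b: blue-lidded sample jar, diameter 42, height 50, loose, origin under its centre; to be left alone
- calculator: pocket calculator 132 x 70 x 12, loose, origin under its centre; to be left alone

How it is judged:
By the outcome, as a careful person would: the job done as asked, in the order asked, and still so for the second after the job is handed in, with the robot touching nothing.
It also fails if it takes over 72 s, if anything falls off the work surface, if the arm or the gripper's body presses on something with over 40 N, if the wrist force passes 120 N, or if a joint passes its speed limit or range.

## Working session

There is one attempt and no reset: what is moved stays moved. The work goes in short steps, Python scripts to look and compute and a tool call to move; the robot and the scene stay as the last step left them, time stands still between calls to the robot, and variables do not carry over. Pictures are saved under pics/ and viewed, at most 10 in all, crops included, and the job is handed in when it is done.

Besides the shell and the picture viewer there is one more tool, called after "Call:" by a JSON object that holds its "api" and its "payload", one argument or row to a line. play_rows: Moves the arm, as the interface text tells. Its arguments: {"type":"object","properties":{"plan":{"type":"array"},"force":{"type":"number"}},"required":["plan"]}

```bash
mkdir -p pics; ls; cat > h.py <<'E'
import numpy as np,cv2
from plant import readout,snapshot,arm
def save(s,n): cv2.imwrite('pics/'+n,s['color'][:,:,::-1])
def cloud(s):
    K=s['camera_matrix'];d=s['depth'];v,u=np.indices(d.shape)
    P=np.stack([(u-K[0,2])*d/K[0,0],(v-K[1,2])*d/K[1,1],d],-1)
    T=s['world_from_camera'];W=P@T[:3,:3].T+T[:3,3];W[d==0]=np.nan
    return W
E
python3 - <<'E'
from h import *
print(readout.state())
s=snapshot('top');save(s,'t0.png');np.savez('t0.npz',**s);print(s['world_from_camera'].round(3))
s=snapshot('scene');save(s,'s0.png');np.savez('s0.npz',**s)
E
```

```text
pics
{'time': 0.0, 'q': array([-77.46463362,  22.87251888,   2.57956545,  88.1156113 ,
        -1.07121349,  69.14851783,  -2.90455381]), 'qd': array([-0.06192306,  0.06198684,  0.03116194, -0.03674956, -0.01331037,
        0.02140026, -0.09808473]), 'tau': array([ 4.44814259e-04, -4.75116777e+01,  1.36498723e+00, -2.54225099e+01,
        1.16612844e-02,  9.44617786e-03,  4.23588034e-06]), 'tool_pos': array([0.20287477, 0.61685611, 0.2302453 ]), 'eef_rot': array([-1.79887755e+02,  7.74333535e-03,  1.61799805e+02]), 'wrist_force': array([-0.34446115, -0.37738029, -0.67754772]), 'moment': array([1.71561078e-02, 1.81377751e-02, 5.70430604e-05]), 'finger_force': 0.0, 'grip_width': 0.08536400557712483}
[[ 0.01  -0.996  0.093  0.347]
 [-1.    -0.011  0.    -0.232]
 [ 0.001 -0.093 -0.996  0.99 ]
 [ 0.     0.     0.     1.   ]]
```

View pics/t0.png

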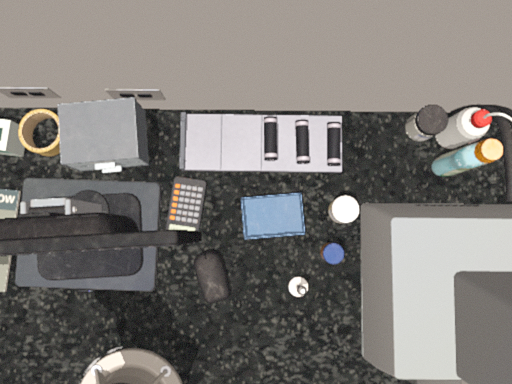

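View pics/s0.png

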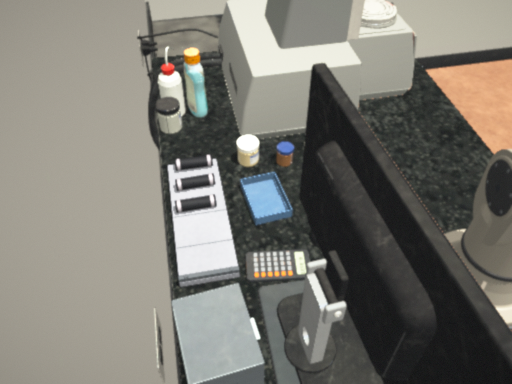

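```bash
python3 - <<'E'
from h import *
s=dict(np.load('t0.npz'));W=cloud(s)
def p(n,u,v): print(n,W[v,u].round(4))
for n,u,v in [('plate stopend mid',190,142),('plate mid',240,142),('rear end',341,142),('tray floor',273,215),('tray L',242,215),('tray R',304,215),('tray T',273,195),('tray B',273,238),('monitor edge',196,237),('mon',150,240),('mon',30,240),('jarA',344,208),('jarB',333,253),('calc',186,205),('box',105,130),('instr',370,300),('instr2',370,212),('bottle',420,125),('cone',298,287),('dark',212,275),('grey wall',300,100),('wall',300,60)]: p(n,u,v)
m=(W[...,2]>.012)&(W[...,2]<.028)&(W[...,0]>.45)
c,l=cv2.connectedComponentsWithStats(m.astype(np.uint8))[:2]
n,l,st,ce=cv2.connectedComponentsWithStats(m.astype(np.uint8))
for i in range(1,n):
    if st[i,4]>1500:
        q=W[l==i];print('plate',st[i],q.min(0),q.max(0),cv2.minAreaRect((q[:,:2]*1000).astype(np.float32)))
m=(W[...,2]>.036)&(W[...,2]<.06)&(W[...,0]>.5)
n,l,st,ce=cv2.connectedComponentsWithStats(m.astype(np.uint8))
for i in range(1,n):
    if st[i,4]>60: q=W[l==i];print('rol',st[i],cv2.minAreaRect((q[:,:2]*1000).astype(np.float32)),q[:,2].max())
m=(np.abs(W[...,2]-.024)<.012)&(W[...,0]>.33)&(W[...,0]<.5)&(W[...,1]<-.2)&(W[...,1]>-.4)
q=W[m];print('tray',cv2.minAreaRect((q[:,:2]*1000).astype(np.float32)))
q=W[(W[...,2]>.3)&(W[...,0]>.2)];print('tall',q.min(0),q.max(0))
for y in np.arange(-.2,.15,.05):
  k=q[abs(q[:,1]-y)<.01]; print(y,len(k),k.min(0) if len(k) else '',k.max(0) if len(k) else '')
# profile of brightness along plate middle for the lines
for v in (135,150): print(v,[(u,int(s['color'][v,u].mean()),round(float(W[v,u,1]),3)) for u in range(180,270) if s['color'][v,u].mean()<150])
E
```

```text
plate stopend mid [ 0.5376 -0.1108  0.0218]
plate mid [ 0.5384 -0.2161  0.023 ]
rear end [ 0.5415 -0.4291  0.0192]
tray floor [ 0.3866 -0.2873  0.0037]
tray L [ 0.3862 -0.2218 -0.0026]
tray R [ 0.3875 -0.3533 -0.0007]
tray T [ 0.4276 -0.2861  0.0213]
tray B [ 0.3383 -0.2879 -0.0019]
monitor edge [ 0.3408 -0.1521  0.249 ]
mon [ 0.3383 -0.1189  0.4398]
mon [0.3368 0.0219 0.4394]
jarA [ 0.3997 -0.4252  0.0624]
jarB [ 0.3102 -0.4047  0.0516]
calc [ 0.4055 -0.1039  0.0099]
box [0.5444 0.0451 0.0983]
instr [ 0.2273 -0.4611  0.1135]
instr2 [ 0.3894 -0.4615  0.1206]
bottle [ 0.5655 -0.5744  0.0786]
cone [ 0.2444 -0.3332  0.0671]
dark [ 0.2628 -0.1628  0.0337]
grey wall [ 0.6513 -0.3504 -0.0495]
wall [ 0.6508 -0.3224  0.1972]
plate [ 181  113  161   59 7021] [ 0.47946552 -0.42979671  0.01202393] [ 0.60075136 -0.09218785  0.02775041] ((540.1000366210938, -261.0405578613281), (337.45660400390625, 120.71377563476562), 89.87950897216797)
rol [   0   82  512   10 1865] ((650.9337768554688, -247.2681884765625), (3.3351080417633057, 1064.902587890625), 0.005258435383439064) 0.05999745597180439
rol [
[... 1702 characters left out ...]
5996167  0.30004485] [ 0.65229038 -0.04002097  0.44258106]
-5.551115123125783e-17 1083 [ 0.32179642 -0.00998297  0.30047205] [0.65229804 0.00999166 0.44167749]
0.04999999999999993 1028 [0.31896477 0.04001136 0.30009321] [0.65260782 0.05996423 0.44187547]
0.09999999999999992 441 [0.35087846 0.09008088 0.30024499] [0.65265594 0.10999157 0.39963677]
135 [(180, 115, -0.086), (184, 131, -0.099), (185, 112, -0.101), (264, 97, -0.266), (265, 42, -0.268), (266, 55, -0.27), (267, 69, -0.272), (268, 61, -0.274), (269, 76, -0.276)]
150 [(180, 137, -0.092), (183, 146, nan), (184, 133, -0.1), (264, 107, -0.266), (265, 47, -0.268), (266, 57, -0.27), (267, 65, -0.272), (268, 75, -0.274), (269, 78, -0.276)]
```

Call:
{"api": "play_rows", "payload": {
  "plan": [
    [[0,0,-5.5],[0,0,0],5],
    [[0,0,-5.5],[0,0,0],5],
    [[0,0,-5.5],[0,0,0],5],
    [[0,0,-5.5],[0,0,0],5],
    [[0,0,-5.5],[0,0,0],5],
    [[0,0,-2.5],[0,0,0],5]
  ]
}}

```text
time: 0.85
tool_pos: [0.2032, 0.6176, 0.5348]
eef_rot: [179.7, -0.0, 161.8]
wrist_force: [0.5, -0.1, -0.7]
grip_width: 0.0501
finger_force: 0.0
```

```bash
cat >> h.py <<'E'
from scipy.spatial.transform import Rotation as Ro
def rows(pos,rpy,wps,op):
    """wps: list of (xyz, rpy, n); rows in tool axes"""
    p=np.array(pos,float);R=Ro.from_euler('xyz',rpy,degrees=True);out=[]
    for x,e,n in wps:
        T=Ro.from_euler('xyz',e,degrees=True);rv=(R.inv()*T).as_rotvec()/n;dp=(np.array(x)-p)/n
        for _ in range(n):
            out.append([[round(float(a),2) for a in R.inv().apply(dp)*100],[round(float(a),1) for a in np.degrees(rv)],op])
            R=R*Ro.from_rotvec(rv)
        p=np.array(x,float)
    print(len(out));print(str(out).replace(' ',''))
def st():
    s=readout.state();print(round(s['time'],2),s['tool_pos'].round(4),s['eef_rot'].round(1),'q',s['q'].round(1),'F',s['wrist_force'].round(1),round(s['grip_width'],3));return s
E
python3 - <<'E'
from h import *
s=st()
rows(s['tool_pos'],s['eef_rot'],[((.45,.45,.56),(180,0,145),6),((.62,.15,.56),(180,0,120),6),((.62,-.2,.54),(180,0,100),6),((.54,-.35,.3),(180,0,90),6)],5)
E
```

```text
0.85 [0.2032 0.6176 0.5348] [179.7  -0.  161.8] q [-77.8  21.1   3.7  53.4  -1.4 105.2  -2.9] F [ 0.5 -0.1 -0.7] 0.05
24
[[[-4.78,-1.37,-0.43],[0.0,-0.0,2.8],5],[[-4.84,-1.13,-0.43],[0.0,-0.0,2.8],5],[[-4.89,-0.89,-0.42],[0.0,-0.0,2.8],5],[[-4.93,-0.65,-0.42],[0.0,-0.0,2.8],5],[[-4.95,-0.41,-0.42],[0.0,-0.0,2.8],5],[[-4.97,-0.17,-0.42],[0.0,-0.0,2.8],5],[[-5.19,-2.47,-0.0],[0.0,-0.0,4.2],5],[[-5.35,-2.09,-0.0],[0.0,-0.0,4.2],5],[[-5.49,-1.69,-0.0],[0.0,-0.0,4.2],5],[[-5.6,-1.29,-0.0],[0.0,-0.0,4.2],5],[[-5.68,-0.88,-0.0],[0.0,-0.0,4.2],5],[[-5.73,-0.46,-0.0],[0.0,-0.0,4.2],5],[[-5.05,-2.92,0.33],[0.0,-0.0,3.3],5],[[-5.21,-2.62,0.33],[0.0,-0.0,3.3],5],[[-5.36,-2.31,0.33],[0.0,-0.0,3.3],5],[[-5.48,-2.0,0.33],[0.0,-0.0,3.3],5],[[-5.59,-1.67,0.33],[0.0,-0.0,3.3],5],[[-5.68,-1.35,0.33],[0.0,-0.0,3.3],5],[[-2.23,-1.75,4.0],[-0.0,-0.0,1.7],5],[[-2.28,-1.68,4.0],[-0.0,-0.0,1.7],5],[[-2.33,-1.61,4.0],[-0.0,-0.0,1.7],5],[[-2.37,-1.55,4.0],[-0.0,-0.0,1.7],5],[[-2.42,-1.48,4.0],[-0.0,-0.0,1.7],5],[[-2.46,-1.41,4.0],[-0.0,-0.0,1.7],5]]
```

```bash
python3 - <<'E'
from h import *
s=readout.state()
rows(s['tool_pos'],(180,0,161.8),[((.46,.39,.53),(180,0,145),6),((.54,.1,.53),(180,0,120),6),((.55,-.2,.52),(180,0,100),6),((.54,-.35,.25),(180,0,90),6)],5)
E
```

```text
24
[[[-5.25,-2.27,0.08],[0.0,-0.0,2.8],5],[[-5.35,-2.01,0.08],[0.0,-0.0,2.8],5],[[-5.45,-1.74,0.08],[0.0,-0.0,2.8],5],[[-5.52,-1.48,0.08],[0.0,-0.0,2.8],5],[[-5.59,-1.2,0.08],[0.0,-0.0,2.8],5],[[-5.64,-0.93,0.08],[0.0,-0.0,2.8],5],[[-3.86,-3.19,-0.0],[0.0,-0.0,4.2],5],[[-4.09,-2.91,-0.0],[0.0,-0.0,4.2],5],[[-4.29,-2.6,-0.0],[0.0,-0.0,4.2],5],[[-4.46,-2.28,-0.0],[0.0,-0.0,4.2],5],[[-4.62,-1.95,-0.0],[0.0,-0.0,4.2],5],[[-4.75,-1.61,-0.0],[0.0,-0.0,4.2],5],[[-4.41,-2.36,0.17],[0.0,-0.0,3.3],5],[[-4.54,-2.1,0.17],[0.0,-0.0,3.3],5],[[-4.66,-1.83,0.17],[0.0,-0.0,3.3],5],[[-4.76,-1.55,0.17],[0.0,-0.0,3.3],5],[[-4.84,-1.27,0.17],[0.0,-0.0,3.3],5],[[-4.9,-0.99,0.17],[0.0,-0.0,3.3],5],[[-2.43,-0.6,4.5],[-0.0,-0.0,1.7],5],[[-2.45,-0.53,4.5],[-0.0,-0.0,1.7],5],[[-2.46,-0.46,4.5],[-0.0,-0.0,1.7],5],[[-2.48,-0.38,4.5],[-0.0,-0.0,1.7],5],[[-2.49,-0.31,4.5],[-0.0,-0.0,1.7],5],[[-2.49,-0.24,4.5],[-0.0,-0.0,1.7],5]]
```

Call:
{"api": "play_rows", "payload": {
  "plan": [
    [[-5.25,-2.3,0],[0,0,2.8],5],
    [[-5.35,-2,0],[0,0,2.8],5],
    [[-5.45,-1.75,0],[0,0,2.8],5],
    [[-5.5,-1.5,0],[0,0,2.8],5],
    [[-5.6,-1.2,0],[0,0,2.8],5],
    [[-5.65,-0.9,0],[0,0,2.8],5],
    [[-3.85,-3.2,0],[0,0,4.2],5],
    [[-4.1,-2.9,0],[0,0,4.2],5],
    [[-4.3,-2.6,0],[0,0,4.2],5],
    [[-4.45,-2.3,0],[0,0,4.2],5],
    [[-4.6,-1.95,0],[0,0,4.2],5],
    [[-4.75,-1.6,0],[0,0,4.2],5]
  ]
}}

```text
time: 2.35
tool_pos: [0.5392, 0.098, 0.5309]
eef_rot: [-180.0, -0.0, 119.7]
wrist_force: [0.4, 0.9, -0.3]
grip_width: 0.0499
finger_force: 0.0
```

Call:
{"api": "play_rows", "payload": {
  "plan": [
    [[-4.4,-2.35,0.2],[0,0,3.3],5],
    [[-4.55,-2.1,0.2],[0,0,3.3],5],
    [[-4.65,-1.85,0.2],[0,0,3.3],5],
    [[-4.75,-1.55,0.2],[0,0,3.3],5],
    [[-4.85,-1.25,0.2],[0,0,3.3],5],
    [[-4.9,-1,0.2],[0,0,3.3],5]
  ]
}}

```text
time: 3.1
tool_pos: [0.5482, -0.2017, 0.5189]
eef_rot: [-180.0, -0.0, 99.9]
wrist_force: [0.7, -0.4, -0.5]
grip_width: 0.0501
finger_force: 0.0
```

```bash
python3 - <<'E'
from h import *
s=st()
# gap between front (-.279) and middle (-.345): push position
rows(s['tool_pos'],s['eef_rot'],[((.544,-.30,.3),(180,0,90),5),((.544,-.312,.08),(180,0,90),5),((.544,-.312,.03),(180,0,90),2)],5)
E
```

```text
3.1 [ 0.5482 -0.2017  0.5189] [-180.    -0.    99.9] q [-13.3  15.2  40.7  67.3 -10.  101.   34.4] F [ 0.7 -0.4 -0.5] 0.05
12
[[[-1.93,-0.42,4.38],[-0.0,-0.0,2.0],5],[[-1.94,-0.35,4.38],[-0.0,-0.0,2.0],5],[[-1.95,-0.29,4.38],[-0.0,-0.0,2.0],5],[[-1.96,-0.22,4.38],[-0.0,-0.0,2.0],5],[[-1.96,-0.15,4.38],[-0.0,-0.0,2.0],5],[[-0.24,-0.0,4.4],[-0.0,-0.0,0.0],5],[[-0.24,-0.0,4.4],[-0.0,-0.0,0.0],5],[[-0.24,-0.0,4.4],[-0.0,-0.0,0.0],5],[[-0.24,-0.0,4.4],[-0.0,-0.0,0.0],5],[[-0.24,-0.0,4.4],[-0.0,-0.0,0.0],5],[[0.0,-0.0,2.5],[-0.0,0.0,0.0],5],[[0.0,-0.0,2.5],[-0.0,0.0,0.0],5]]
```

Call:
{"api": "play_rows", "payload": {
  "plan": [
    [[-1.95,-0.4,4.4],[0,0,2],5],
    [[-1.95,-0.35,4.4],[0,0,2],5],
    [[-1.95,-0.3,4.4],[0,0,2],5],
    [[-1.95,-0.2,4.4],[0,0,2],5],
    [[-1.95,-0.15,4.4],[0,0,2],5],
    [[-0.25,0,4.4],[0,0,0],5],
    [[-0.25,0,4.4],[0,0,0],5],
    [[-0.25,0,4.4],[0,0,0],5],
    [[-0.25,0,4.4],[0,0,0],5],
    [[-0.25,0,4],[0,0,0],5],
    [[0,0,0],[0,0,0],5]
  ]
}}

```text
time: 4.47
tool_pos: [0.5421, -0.3096, 0.0799]
eef_rot: [-179.6, -0.2, 90.0]
wrist_force: [0.1, 0.6, 0.5]
grip_width: 0.0502
finger_force: 0.0
```

```bash
python3 - <<'E'
from h import *
s=st()
w=snapshot('wrist');save(w,'w1.png')
W=cloud(w)
m=(W[...,2]>.036)&(W[...,2]<.06)&(W[...,0]>.47)&(W[...,0]<.62)&(W[...,1]<-.1)
n,l,stt,ce=cv2.connectedComponentsWithStats(m.astype(np.uint8))
for i in range(1,n):
    if stt[i,4]>100: q=W[l==i];print('rol',stt[i],cv2.minAreaRect((q[:,:2]*1000).astype(np.float32)),q[:,2].max())
E
```

```text
4.47 [ 0.5421 -0.3096  0.0799] [-179.6   -0.2   90. ] q [ -0.2  33.8  35.9 100.4 -23.8  54.   45.5] F [0.1 0.6 0.5] 0.05
rol [ 192  152  145   44 5707] ((546.6845092773438, -278.2141418457031), (90.16070556640625, 27.090497970581055), 1.324790596961975) 0.048093769168808725
rol [ 208  247  100   37 3187] ((541.9575805664062, -344.4766540527344), (70.15493774414062, 27.031234741210938), 2.3709194660186768) 0.04794628305011783
rol [201 324 108  11 456] ((540.0541381835938, -398.10186767578125), (4.5409626960754395, 82.25907897949219), 89.70426940917969) 0.04195827995349857
```

View pics/w1.png

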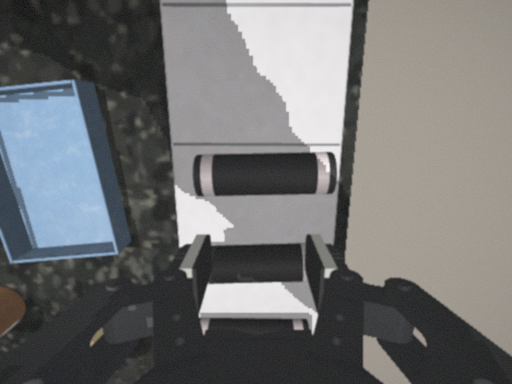

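Call:
{"api": "play_rows", "payload": {
  "plan": [
    [[-0.15,0.4,2],[0,0,0],5],
    [[0,0,2],[0,0,0],5],
    [[0,0,1.3],[0,0,0],5],
    [[0.3,0,0],[0,0,0],5],
    [[0.5,0,0],[0,0,0],5],
    [[0.6,0,0],[0,0,0],5],
    [[0.6,0,0],[0,0,0],5],
    [[0.6,0,0],[0,0,0],5],
    [[0.6,0,0],[0,0,0],5]
  ]
}}

```text
time: 5.65
tool_pos: [0.5489, -0.2803, 0.0304]
eef_rot: [180.0, -0.0, 90.0]
wrist_force: [0.2, -0.2, -0.5]
grip_width: 0.0501
finger_force: 0.1
```

```bash
cat >> h.py <<'E'
def rol(cam='wrist'):
    w=snapshot(cam);W=cloud(w)
    m=(W[...,2]>.036)&(W[...,2]<.056)&(W[...,0]>.48)&(W[...,0]<.60)&(W[...,1]<-.08)&(W[...,1]>-.45)
    # keep black/steel roller tops: strip per y
    n,l,s_,ce=cv2.connectedComponentsWithStats(m.astype(np.uint8))
    for i in range(1,n):
        if s_[i,4]>150:
            q=W[l==i];c,sz,a=cv2.minAreaRect((q[:,:2]*1000).astype(np.float32));print('rol',np.round(c),np.round(sz),round(a,1),s_[i,:4])
    return w
E
python3 - <<'E'
from h import *
st();rol()
E
```

```text
5.65 [ 0.5489 -0.2803  0.0304] [180.  -0.  90.] q [ -1.6  36.5  33.8 103.5 -26.4  48.1  45.1] F [ 0.2 -0.2 -0.5] 0.05
rol [ 546. -254.] [90. 27.] 0.3 [154 178 194  56]
rol [ 518. -280.] [14. 23.] 0.5 [172 234  39  60]
rol [ 576. -278.] [23. 14.] 52.3 [305 234  39  60]
```

Call:
{"api": "play_rows", "payload": {
  "plan": [
    [[0.6,0,0],[0,0,0],5],
    [[0.6,0,0],[0,0,0],5],
    [[0.6,0,0],[0,0,0],5],
    [[0.6,0,0],[0,0,0],5],
    [[0.6,0,0],[0,0,0],5],
    [[0.6,0,0],[0,0,0],5]
  ]
}}

```text
time: 6.45
tool_pos: [0.5487, -0.2444, 0.0303]
eef_rot: [-180.0, -0.0, 90.0]
wrist_force: [-0.6, 0.9, 0.6]
grip_width: 0.0499
finger_force: 0.1
```

```bash
python3 - <<'E'
from h import *
st()
for i in range(7):rol()
E
```

```text
6.45 [ 0.5487 -0.2444  0.0303] [-180.   -0.   90.] q [ -5.3  35.2  34.  105.7 -26.2  47.   42.1] F [-0.6  0.9  0.6] 0.05
rol [ 546. -230.] [91. 50.] 1.2 [152 178 195 116]
rol [ 576. -243.] [23. 14.] 52.1 [305 234  39  60]
rol [ 545. -217.] [90. 27.] 1.3 [152 176 195  57]
rol [ 523. -241.] [14. 23.] 38.4 [172 234  39  60]
rol [ 581. -243.] [14. 23.] 0.1 [305 234  39  60]
rol [ 545. -214.] [90. 26.] 0.8 [151 172 196  56]
rol [ 523. -242.] [14. 23.] 37.5 [172 234  39  60]
rol [ 581. -244.] [23. 14.] 89.5 [305 234  39  60]
rol [ 545. -214.] [90. 27.] 1.0 [151 168 197  57]
rol [ 523. -242.] [14. 23.] 37.6 [172 234  39  60]
rol [ 576. -242.] [23. 14.] 52.7 [305 234  39  60]
rol [ 545. -213.] [90. 27.] 0.9 [151 166 197  57]
rol [ 523. -243.] [14. 23.] 36.8 [172 234  39  60]
rol [ 576. -243.] [23. 14.] 52.8 [305 234  39  60]
rol [ 545. -213.] [90. 27.] 1.1 [151 165 197  57]
rol [ 523. -243.] [14. 23.] 38.2 [172 234  39  60]
rol [ 576. -243.] [23. 14.] 52.3 [305 234  38  60]
rol [ 545. -213.] [90. 27.] 1.1 [151 165 197  57]
rol [ 523. -243.] [14. 23.] 36.4 [172 234  39  61]
rol [ 576. -243.] [23. 14.] 52.1 [305 234  39  60]
```

Call:
{"api": "play_rows", "payload": {
  "plan": [
    [[0.6,0,0],[0,0,0],5],
    [[0.6,0,0],[0,0,0],5],
    [[0.6,0,0],[0,0,0],5],
    [[0.6,0,0],[0,0,0],5],
    [[0.6,0,0],[0,0,0],5],
    [[0.6,0,0],[0,0,0],5],
    [[0.6,0,0],[0,0,0],5],
    [[0.6,0,0],[0,0,0],5],
    [[0.6,0,0],[0,0,0],5],
    [[0.6,0,0],[0,0,0],5],
    [[0.6,0,0],[0,0,0],5],
    [[0.6,0,0],[0,0,0],5]
  ]
}}

```text
time: 8.3
tool_pos: [0.5487, -0.1724, 0.0303]
eef_rot: [180.0, -0.0, 90.0]
wrist_force: [0.3, -0.9, -0.4]
grip_width: 0.0499
finger_force: 0.1
```

```bash
python3 - <<'E'
from h import *
st();save(rol(),'w2.png');rol();save(snapshot('scene'),'s2.png')
E
```

```text
8.3 [ 0.5487 -0.1724  0.0303] [180.  -0.  90.] q [-13.   33.2  34.5 109.3 -25.8  45.3  35.6] F [ 0.3 -0.9 -0.4] 0.05
rol [ 545. -158.] [90. 50.] 0.8 [150 179 195 115]
rol [ 576. -171.] [23. 14.] 53.7 [305 234  39  60]
rol [ 545. -145.] [90. 27.] 0.7 [150 177 195  55]
rol [ 518. -171.] [14. 23.] 0.3 [172 234  39  60]
rol [ 576. -169.] [23. 14.] 51.7 [305 234  39  60]
```

View pics/s2.png

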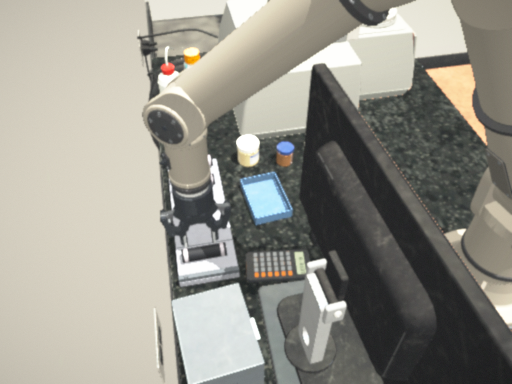

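Call:
{"api": "play_rows", "payload": {
  "plan": [
    [[0.5,0,0],[0,0,0],5],
    [[0.5,0,0],[0,0,0],5],
    [[0.5,0,0],[0,0,0],5],
    [[-1,0,-3],[0,0,0],5],
    [[-4,0,-3],[0,0,0],5],
    [[-6,0,0],[0,0,0],5],
    [[-6,0,0],[0,0,0],5],
    [[-5,-0.5,0],[0,0,0],5],
    [[0,0,0],[0,0,0],5]
  ]
}}

```text
time: 9.57
tool_pos: [0.5409, -0.3838, 0.0908]
eef_rot: [-180.0, 0.2, 89.5]
wrist_force: [-0.3, 0.6, 0.4]
grip_width: 0.0502
finger_force: 0.0
```

```bash
python3 - <<'E'
from h import *
st();rol();rol('top')
E
```

```text
9.57 [ 0.5409 -0.3838  0.0908] [-180.     0.2   89.5] q [  6.4  36.6  36.6  94.7 -24.8  57.   50.8] F [-0.3  0.6  0.4] 0.05
rol [ 541. -345.] [90. 27.] 2.2 [187 137 138  45]
rol [ 537. -410.] [27. 89.] 89.7 [189 230 124  34]
rol [ 568. -127.] [39. 25.] 1.5 [191 116  13  20]
```

Call:
{"api": "play_rows", "payload": {
  "plan": [
    [[0,0,0],[0,0,0],5],
    [[0,0,2],[0,0,0],5],
    [[0,0,2],[0,0,0],5],
    [[0,0,2],[0,0,0],5],
    [[0.4,0,0],[0,0,0],5],
    [[0.5,0,0],[0,0,0],5],
    [[0.6,0,0],[0,0,0],5],
    [[0.6,0,0],[0,0,0],5],
    [[0.6,0,0],[0,0,0],5],
    [[0.6,0,0],[0,0,0],5],
    [[0.6,0,0],[0,0,0],5],
    [[0.6,0,0],[0,0,0],5]
  ]
}}

```text
time: 11.18
tool_pos: [0.5437, -0.3321, 0.0301]
eef_rot: [-180.0, -0.0, 90.0]
wrist_force: [0.2, -0.7, 1.3]
grip_width: 0.05
finger_force: 0.3
```

```bash
python3 - <<'E'
from h import *
st();rol();rol()
E
```

```text
11.18 [ 0.5437 -0.3321  0.0301] [-180.   -0.   90.] q [  3.2  38.4  34.2 100.4 -27.3  49.7  49.8] F [ 0.2 -0.7  1.3] 0.05
rol [ 540. -318.] [90. 50.] 2.0 [150 177 194 117]
rol [ 571. -330.] [23. 14.] 52.9 [305 234  40  60]
rol [ 539. -304.] [90. 27.] 2.0 [148 175 196  59]
rol [ 518. -329.] [14. 23.] 39.2 [172 234  39  60]
rol [ 571. -329.] [23. 14.] 52.4 [305 234  40  60]
```

Call:
{"api": "play_rows", "payload": {
  "plan": [
    [[0.6,0,0],[0,0,0],5],
    [[0.6,0,0],[0,0,0],5],
    [[0.6,0,0],[0,0,0],5]
  ]
}}

```text
time: 11.65
tool_pos: [0.5437, -0.3141, 0.0301]
eef_rot: [-180.0, -0.0, 90.0]
wrist_force: [0.4, -0.1, -0.3]
grip_width: 0.0502
finger_force: 0.0
```

```bash
python3 - <<'E'
from h import *
st()
for i in range(7):rol()
E
```

```text
11.65 [ 0.5437 -0.3141  0.0301] [-180.   -0.   90.] q [  1.4  37.7  34.4 101.8 -27.2  49.1  48.5] F [ 0.4 -0.1 -0.3] 0.05
rol [ 539. -283.] [90. 27.] 1.8 [147 166 197  59]
rol [ 518. -312.] [14. 23.] 36.6 [172 234  39  60]
rol [ 571. -312.] [23. 14.] 52.9 [305 234  39  60]
rol [ 538. -275.] [90. 27.] 1.6 [144 153 200  60]
rol [ 513. -313.] [14. 23.] 0.6 [172 234  39  60]
rol [ 571. -311.] [23. 14.] 52.3 [305 234  39  60]
rol [ 538. -266.] [91. 27.] 1.8 [141 130 204  63]
rol [ 513. -313.] [14. 23.] 0.8 [172 234  39  60]
rol [ 571. -311.] [23. 14.] 51.9 [305 234  40  60]
rol [ 538. -254.] [90. 27.] 1.6 [137 103 210  65]
rol [ 518. -312.] [14. 23.] 37.9 [172 234  39  60]
rol [ 571. -313.] [23. 14.] 53.8 [305 234  39  60]
rol [ 537. -245.] [91. 27.] 1.6 [134  79 215  68]
rol [ 518. -313.] [14. 23.] 36.7 [172 234  39  60]
rol [ 576. -315.] [23. 14.] 89.2 [305 234  39  60]
rol [ 537. -238.] [90. 27.] 1.4 [132  62 218  70]
rol [ 518. -313.] [14. 23.] 36.9 [172 234  39  60]
rol [ 571. -313.] [23. 14.] 52.4 [305 234  39  60]
rol [ 537. -236.] [90. 27.] 1.8 [130  54 220  72]
rol [ 518. -313.] [14. 23.] 37.8 [172 234  39  60]
rol [ 571. -313.] [23. 14.] 53.7 [305 234  39  59]
```

Call:
{"api": "play_rows", "payload": {
  "plan": [
    [[0,0,-3],[0,0,0],6],
    [[0,0,-3],[0,0,0],6],
    [[5.5,-0.6,0],[0,0,0],6],
    [[0,0,0],[0,0,10],6],
    [[0,0,0],[0,0,10],6],
    [[0,0,0],[0,0,10],6],
    [[0,0,0],[0,0,10],6],
    [[0,0,0],[0,0,10],6],
    [[0,0,0],[0,0,10],6],
    [[0,0,0],[0,0,10],6],
    [[0,0,0],[0,0,10],6],
    [[0,0,0],[0,0,10],6]
  ]
}}

```text
time: 13.5
tool_pos: [0.5378, -0.26, 0.0903]
eef_rot: [-180.0, -0.0, -0.3]
wrist_force: [-0.6, -0.8, 0.7]
grip_width: 0.0599
finger_force: 0.0
```

```bash
python3 - <<'E'
from h import *
st();rol();rol('top');rol();save(rol('top'),'t3.png')
E
```

```text
13.5 [ 0.5378 -0.26    0.0903] [-180.    -0.    -0.3] q [-19.7  40.6  59.8 104.6 -40.8  59.5 -33.9] F [-0.6 -0.8  0.7] 0.06
rol [ 545. -127.] [91. 27.] 0.4 [ 36 143  64 127]
rol [ 538. -258.] [91. 27.] 1.6 [233 151  42 126]
rol [ 537. -409.] [25. 91.] 89.7 [438 152  64 125]
rol [ 536. -410.] [26. 90.] 88.8 [327 121  14  44]
rol [ 516. -259.] [48. 27.] 0.6 [254 140  14  24]
rol [ 545. -127.] [90. 27.] 0.4 [ 35 142  64 127]
rol [ 539. -258.] [90. 27.] 1.5 [233 151  42 126]
rol [ 537. -408.] [27. 91.] 88.1 [437 153  65 125]
rol [ 536. -410.] [27. 90.] 89.4 [327 121  14  44]
rol [ 517. -259.] [50. 27.] 0.6 [254 139  14  25]
```

View pics/t3.png

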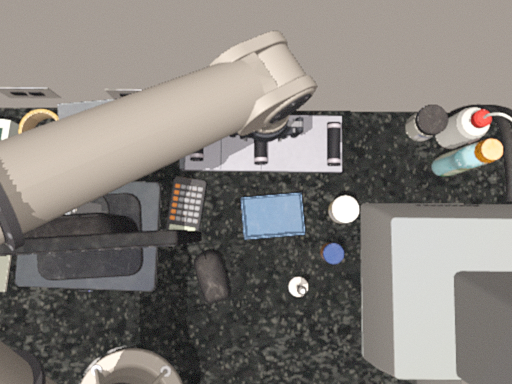

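Call:
{"api": "play_rows", "payload": {
  "plan": [
    [[0.1,-0.2,2.5],[0,0,0],5],
    [[0,0,2.5],[0,0,0],5],
    [[0,0,1.6],[0,0,0],5],
    [[0,-0.6,0],[0,0,0],5],
    [[0,-0.6,0],[0,0,0],5],
    [[0,-0.6,0],[0,0,0],5],
    [[0,-0.6,0],[0,0,0],5],
    [[0,-0.6,0],[0,0,0],5],
    [[0,-0.6,0],[0,0,0],5]
  ]
}}

```text
time: 14.82
tool_pos: [0.5389, -0.2216, 0.0245]
eef_rot: [180.0, -0.0, -0.0]
wrist_force: [0.4, -1.2, 0.2]
grip_width: 0.05
finger_force: 0.5
```

```bash
python3 - <<'E'
from h import *
st();save(rol(),'w3.png')
E
```

```text
14.82 [ 0.5389 -0.2216  0.0245] [180.  -0.  -0.] q [-21.1  43.8  55.3 108.8 -45.6  52.7 -33.2] F [ 0.4 -1.2  0.2] 0.05
rol [ 550. -127.] [81. 27.] 0.6 [ 13 159  86 161]
rol [ 539. -232.] [87. 27.] 1.6 [249 175  59 159]
rol [ 542. -195.] [23. 15.] 37.7 [168 238  41  65]
rol [ 540. -254.] [14. 23.] 89.9 [307 238  41  63]
```

View pics/w3.png

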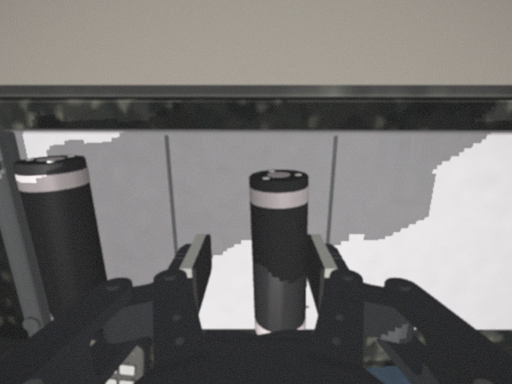

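Call:
{"api": "play_rows", "payload": {
  "plan": [
    [[0,0,0],[0,0,0],2.5],
    [[0,0.5,0],[0,0,0],2],
    [[0,0.4,0],[0,0,0],1.5],
    [[0,0,0],[0,0,0],1.5],
    [[0,0,0],[0,0,0],1.5],
    [[0,0,0],[0,0,0],1.5]
  ],
  "force": 60
}}

```text
time: 15.62
tool_pos: [0.539, -0.2309, 0.0244]
eef_rot: [180.0, -0.0, -0.0]
wrist_force: [-0.3, 2.8, 4.2]
grip_width: 0.0262
finger_force: 58.9
```

```bash
python3 - <<'E'
from h import *
s=st();print(s['finger_force']);rol()
E
```

```text
15.62 [ 0.539  -0.2309  0.0244] [180.  -0.  -0.] q [-20.   44.   55.1 108.3 -45.6  52.9 -32.5] F [-0.3  2.8  4.2] 0.026
58.86602818965912
rol [ 546. -127.] [90. 27.] 0.4 [  0 159  86 179]
rol [ 541. -230.] [52. 87.] 74.8 [197 176 122 158]
```

```bash
python3 - <<'E'
from h import *
rows((.539,-.231,.0994),(180,0,0),[((.385,-.2875,.105),(180,0,93),9)],1.5)
E
```

```text
9
[[[-1.71,0.63,-0.06],[0.0,0.0,-10.3],1.5],[[-1.8,0.31,-0.06],[0.0,0.0,-10.3],1.5],[[-1.82,-0.02,-0.06],[0.0,0.0,-10.3],1.5],[[-1.79,-0.34,-0.06],[0.0,0.0,-10.3],1.5],[[-1.7,-0.66,-0.06],[0.0,0.0,-10.3],1.5],[[-1.55,-0.95,-0.06],[0.0,0.0,-10.3],1.5],[[-1.36,-1.22,-0.06],[0.0,0.0,-10.3],1.5],[[-1.12,-1.44,-0.06],[0.0,0.0,-10.3],1.5],[[-0.84,-1.62,-0.06],[0.0,0.0,-10.3],1.5]]
```

Call:
{"api": "play_rows", "payload": {
  "plan": [
    [[0,0,-1.5],[0,0,0],1.5],
    [[0,0,-3],[0,0,0],1.5],
    [[0,0,-3],[0,0,0],1.5]
  ]
}}

```text
time: 16.05
tool_pos: [0.5376, -0.2315, 0.1]
eef_rot: [179.9, 0.1, -0.1]
wrist_force: [0.1, -0.3, -1.7]
grip_width: 0.0263
finger_force: 59.2
```

Call:
{"api": "play_rows", "payload": {
  "plan": [
    [[-1.7,0.65,0],[0,0,-10.3],1.5],
    [[-1.8,0.3,0],[0,0,-10.3],1.5],
    [[-1.8,0,0],[0,0,-10.3],1.5],
    [[-1.8,-0.35,0],[0,0,-10.3],1.5],
    [[-1.7,-0.65,0],[0,0,-10.3],1.5],
    [[-1.55,-0.95,0],[0,0,-10.3],1.5],
    [[-1.35,-1.2,0],[0,0,-10.3],1.5],
    [[-1.1,-1.45,0],[0,0,-10.3],1.5],
    [[-0.85,-1.6,0],[0,0,-10.3],1.5],
    [[0,0,0],[0,0,0],1.5]
  ]
}}

```text
time: 17.3
tool_pos: [0.3829, -0.2881, 0.0993]
eef_rot: [-180.0, -0.0, 92.4]
wrist_force: [1.1, -0.2, -2.8]
grip_width: 0.026
finger_force: 59.4
```

```bash
python3 - <<'E'
from h import *
st();save(snapshot('wrist'),'w4.png')
E
```

```text
17.3 [ 0.3829 -0.2881  0.0993] [-180.    -0.    92.4] q [ -4.7  18.9  43.3 119.6 -17.4  47.8  51.3] F [ 1.1 -0.2 -2.8] 0.026
```

View pics/w4.png

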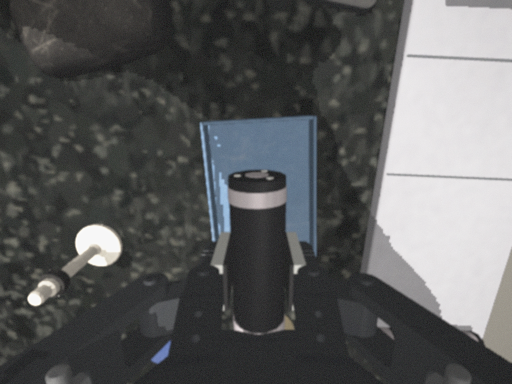

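Call:
{"api": "play_rows", "payload": {
  "plan": [
    [[0,0.1,3],[0,0,0],1.5],
    [[0,0,3],[0,0,0],1.5],
    [[0,0,2],[0,0,0],1.5],
    [[0,0,1],[0,0,0],1.5],
    [[0,0,0],[0,0,0],1.5],
    [[0,0,0],[0,0,0],2.8],
    [[0,0,0],[0,0,0],3.4],
    [[0,0,0],[0,0,0],4],
    [[0,0,0],[0,0,0],4.2],
    [[0,0,-2],[0,0,0],4.2],
    [[0,0,-4],[0,0,0],4.2],
    [[0,0,-4],[0,0,0],4.2]
  ]
}}

```text
time: 18.85
tool_pos: [0.3858, -0.287, 0.1102]
eef_rot: [-180.0, -0.0, 92.7]
wrist_force: [0.9, -0.5, 1.1]
grip_width: 0.042
finger_force: 0.0
```

```bash
python3 - <<'E'
from h import *
s=st();w=snapshot('wrist');save(w,'w5.png')
W=cloud(w);q=W[(W[...,2]>.022)&(W[...,2]<.034)&(abs(W[...,0]-.385)<.03)&(abs(W[...,1]+.2875)<.07)]
print(len(q),cv2.minAreaRect((q[:,:2]*1000).astype(np.float32)))
rows(s['tool_pos'],s['eef_rot'],[((.46,-.42,.13),(180,0,90),3),((.541,-.445,.1),(180,0,90),2),((.541,-.445,.03),(180,0,90),3)],5)
E
```

```text
18.85 [ 0.3858 -0.287   0.1102] [-180.    -0.    92.7] q [ -6.1  18.1  44.5 118.9 -16.8  49.2  50.8] F [ 0.9 -0.5  1.1] 0.042
2025 ((385.30572509765625, -284.86669921875), (59.57197570800781, 130.76478576660156), 0.24143056571483612)
8
[[[-4.54,2.27,-0.66],[-0.0,-0.0,0.9],5],[[-4.51,2.34,-0.66],[-0.0,-0.0,0.9],5],[[-4.47,2.41,-0.66],[-0.0,-0.0,0.9],5],[[-1.25,4.05,1.5],[-0.0,-0.0,-0.0],5],[[-1.25,4.05,1.5],[-0.0,-0.0,-0.0],5],[[-0.0,-0.0,2.33],[-0.0,-0.0,-0.0],5],[[-0.0,-0.0,2.33],[-0.0,-0.0,-0.0],5],[[-0.0,-0.0,2.33],[-0.0,-0.0,-0.0],5]]
```

View pics/w5.png

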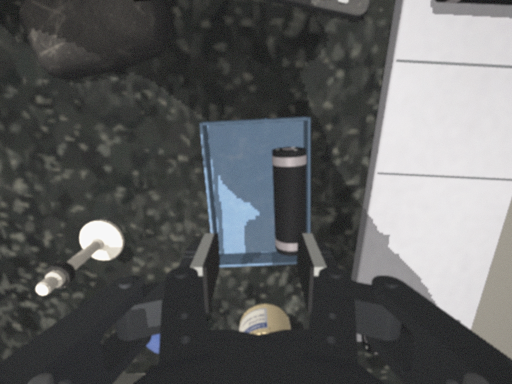

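Call:
{"api": "play_rows", "payload": {
  "plan": [
    [[-4.5,2.3,-0.7],[0,0,0.9],5],
    [[-4.5,2.3,-0.7],[0,0,0.9],5],
    [[-4.5,2.4,-0.7],[0,0,0.9],5],
    [[-1.3,4,1.5],[0,0,0],5],
    [[-1.3,3.9,1.5],[0,0,0],5],
    [[0,0,0],[0,0,0],5]
  ]
}}

```text
time: 19.65
tool_pos: [0.5418, -0.4446, 0.0975]
eef_rot: [-179.9, -0.1, 90.2]
wrist_force: [-0.1, 0.5, -0.1]
grip_width: 0.05
finger_force: 0.0
```

```bash
python3 - <<'E'
from h import *
st();rol()
E
```

```text
19.65 [ 0.5418 -0.4446  0.0975] [-1.799e+02 -1.000e-01  9.020e+01] q [ 11.   40.5  38.7  88.3 -27.6  61.2  56.7] F [-0.1  0.5 -0.1] 0.05
rol [ 537. -410.] [90. 27.] 0.2 [183 145 133  39]
```

Call:
{"api": "play_rows", "payload": {
  "plan": [
    [[0,-0.2,2.5],[0,0,0],5],
    [[0,0,2.5],[0,0,0],5],
    [[0,0,1.7],[0,0,0],5],
    [[0.6,0,0],[0,0,0],5],
    [[0.6,0,0],[0,0,0],5],
    [[0.6,0,0],[0,0,0],5],
    [[0.6,0,0],[0,0,0],5],
    [[0.6,0,0],[0,0,0],5],
    [[0.6,0,0],[0,0,0],5],
    [[0.6,0,0],[0,0,0],5],
    [[0.6,0,0],[0,0,0],5],
    [[0.6,0,0],[0,0,0],5]
  ]
}}

```text
time: 21.2
tool_pos: [0.5373, -0.3913, 0.0331]
eef_rot: [-180.0, -0.0, 90.0]
wrist_force: [-0.4, -0.9, 1.1]
grip_width: 0.0499
finger_force: 0.3
```

Call:
{"api": "play_rows", "payload": {
  "plan": [
    [[0.6,0,0],[0,0,0],5],
    [[0.6,0,0],[0,0,0],5],
    [[0.6,0,0],[0,0,0],5],
    [[0.6,0,0],[0,0,0],5],
    [[0.6,0,0],[0,0,0],5],
    [[0.6,0,0],[0,0,0],5],
    [[0.6,0,0],[0,0,0],5],
    [[0.6,0,0],[0,0,0],5],
    [[0.6,0,0],[0,0,0],5],
    [[0.6,0,0],[0,0,0],5],
    [[0.6,0,0],[0,0,0],5],
    [[0.6,0,0],[0,0,0],5]
  ]
}}

```text
time: 22.7
tool_pos: [0.5374, -0.3194, 0.0333]
eef_rot: [180.0, -0.0, 90.0]
wrist_force: [0.3, -0.5, 0.3]
grip_width: 0.0498
finger_force: 0.3
```

```bash
python3 - <<'E'
from h import *
st();rol();rol()
E
```

```text
22.7 [ 0.5374 -0.3194  0.0333] [180.  -0.  90.] q [-1.000e-01  3.820e+01  3.760e+01  1.022e+02 -2.960e+01  4.980e+01
  5.110e+01] F [ 0.3 -0.5  0.3] 0.05
rol [ 537. -295.] [27. 90.] 89.7 [161 180 190  53]
rol [ 512. -318.] [14. 23.] 36.7 [174 234  38  57]
rol [ 565. -318.] [23. 14.] 53.4 [304 234  38  57]
rol [ 537. -293.] [28. 90.] 89.2 [161 178 190  54]
rol [ 511. -316.] [14. 23.] 39.1 [174 234  38  57]
rol [ 565. -316.] [23. 14.] 52.6 [304 234  38  57]
```

Call:
{"api": "play_rows", "payload": {
  "plan": [
    [[0.6,0,0],[0,0,0],5],
    [[0.6,0,0],[0,0,0],5],
    [[0.6,0,0],[0,0,0],5],
    [[0.6,0,0],[0,0,0],5],
    [[0.6,0,0],[0,0,0],5],
    [[0.6,0,0],[0,0,0],5],
    [[0.6,0,0],[0,0,0],5],
    [[0.6,0,0],[0,0,0],5],
    [[0.6,0,0],[0,0,0],5],
    [[0.6,0,0],[0,0,0],5],
    [[0.6,0,0],[0,0,0],5],
    [[0,0,0],[0,0,0],5]
  ]
}}

```text
time: 24.3
tool_pos: [0.5375, -0.2528, 0.0331]
eef_rot: [-180.0, -0.0, 90.1]
wrist_force: [-0.0, -0.8, 0.6]
grip_width: 0.0501
finger_force: 0.0
```

```bash
python3 - <<'E'
from h import *
st();rol();rol();rol();rol()
E
```

```text
24.3 [ 0.5375 -0.2528  0.0331] [-180.    -0.    90.1] q [ -7.2  35.7  38.1 106.7 -29.2  47.8  46. ] F [-0.  -0.8  0.6] 0.05
rol [ 545. -139.] [90.  3.] 0.4 [165   0 218   9]
rol [ 538. -224.] [27. 90.] 89.7 [161 172 192  54]
rol [ 512. -251.] [14. 23.] 36.5 [174 234  38  57]
rol [ 565. -251.] [23. 14.] 52.5 [304 234  38  57]
rol [ 544. -139.] [89.  2.] 0.0 [165   0 217   7]
rol [ 538. -223.] [27. 90.] 89.9 [161 169 192  54]
rol [ 506. -253.] [14. 23.] 0.1 [174 234  38  53]
rol [ 565. -251.] [23. 14.] 52.7 [304 234  38  57]
rol [ 545. -139.] [89.  2.] 0.6 [165   0 217   7]
rol [ 538. -223.] [27. 90.] 89.8 [161 168 192  54]
rol [ 506. -254.] [14. 23.] 0.6 [174 234  38  57]
rol [ 564. -252.] [23. 14.] 53.4 [304 234  38  57]
rol [ 533. -140.] [66.  2.] 0.1 [166   0 160   6]
rol [ 538. -223.] [27. 90.] 89.7 [161 167 192  54]
rol [ 506. -254.] [23. 14.] 89.9 [174 234  38  57]
rol [ 565. -252.] [23. 14.] 52.8 [304 234  39  57]
```

Call:
{"api": "play_rows", "payload": {
  "plan": [
    [[0.6,0,0],[0,0,0],5],
    [[0.6,0,0],[0,0,0],5],
    [[0.6,0,0],[0,0,0],5],
    [[0.6,0,0],[0,0,0],5],
    [[0.6,0,0],[0,0,0],5],
    [[0.6,0,0],[0,0,0],5],
    [[0.6,0,0],[0,0,0],5],
    [[0.6,0,0],[0,0,0],5],
    [[0.6,0,0],[0,0,0],5],
    [[0.5,0,0],[0,0,0],5],
    [[0.3,0,0],[0,0,0],5],
    [[0.3,0,0],[0,0,0],5]
  ]
}}

```text
time: 26.0
tool_pos: [0.5375, -0.1889, 0.0334]
eef_rot: [180.0, 0.0, 90.0]
wrist_force: [0.2, -0.9, 1.0]
grip_width: 0.0499
finger_force: 0.3
```

```bash
python3 - <<'E'
from h import *
st();rol();rol()
E
```

```text
26.0 [ 0.5375 -0.1889  0.0334] [180.   0.  90.] q [-14.4  33.8  38.7 110.1 -28.8  46.1  40.2] F [ 0.2 -0.9  1. ] 0.05
rol [ 544. -126.] [91. 27.] 0.7 [169  97 207  62]
rol [ 538. -164.] [90. 26.] 0.1 [162 181 190  52]
rol [ 512. -187.] [14. 23.] 37.4 [174 234  38  55]
rol [ 570. -189.] [23. 14.] 89.1 [304 234  38  56]
rol [ 545. -126.] [90. 27.] 0.4 [169  99 207  61]
rol [ 538. -163.] [27. 90.] 89.4 [162 179 190  54]
rol [ 512. -186.] [14. 23.] 36.7 [174 234  38  57]
rol [ 565. -186.] [23. 14.] 52.0 [304 234  38  57]
```

Call:
{"api": "play_rows", "payload": {
  "plan": [
    [[0.3,0,0],[0,0,0],5],
    [[0.3,0,0],[0,0,0],5],
    [[0.3,0,0],[0,0,0],5],
    [[0.3,0,0],[0,0,0],5],
    [[0.25,0,0],[0,0,0],5],
    [[0,0,0],[0,0,0],5],
    [[-0.5,0,0],[0,0,0],5],
    [[-1,0,-3],[0,0,0],5],
    [[-2,0,-4],[0,0,0],5],
    [[-2,0,-4],[0,0,0],5],
    [[0,0,0],[0,0,0],5]
  ]
}}

```text
time: 27.48
tool_pos: [0.5388, -0.233, 0.1467]
eef_rot: [179.6, 0.2, 89.8]
wrist_force: [-0.1, 0.0, -0.1]
grip_width: 0.05
finger_force: 0.0
```

```bash
python3 - <<'E'
from h import *
st();rol();w=rol();save(w,'w6.png')
W=cloud(w)
for u in (200,320): print([(v,round(float(W[v,u,1]),4),int(w['color'][v,u].mean())) for v in range(150,384,1) if W[v,u,1]<-.165 and W[v,u,1]>-.19])
E
```

```text
27.48 [ 0.5388 -0.233   0.1467] [179.6   0.2  89.8] q [-14.8  26.9  44.9 103.5 -22.1  58.3  38.6] F [-0.1  0.  -0.1] 0.05
rol [ 544. -121.] [90. 27.] 0.5 [204  37 118  39]
rol [ 538. -149.] [27. 90.] 89.8 [198  77 113  35]
rol [ 544. -121.] [90. 27.] 0.5 [206  41 118  39]
rol [ 538. -150.] [27. 90.] 89.9 [200  80 114  36]
[]
[]
```

View pics/w6.png

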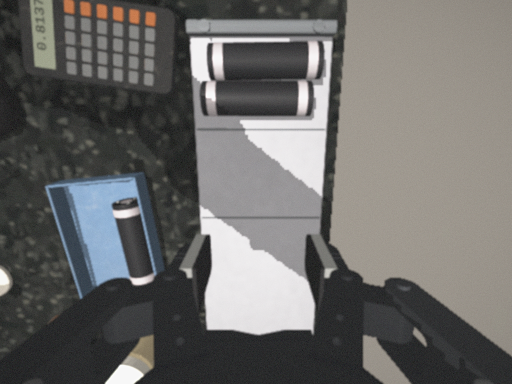

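```bash
python3 - <<'E'
from h import *
rol();print(arm.hand_in())
E
```

```text
rol [ 544. -121.] [90. 27.] 0.6 [207  43 119  39]
rol [ 538. -149.] [27. 90.] 90.0 [201  82 114  36]
the job is handed in; nothing more can be done
None
```

I handed the job in at about 28 s: the front and rear rollers ran true and lie in the bay past the second line, and the middle one was out of balance and is in the blue tray after being rolled past the first line.

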